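Fit the take-up reel on the bench winder's spindle

TASK

Fit the take-up reel on the winder's spindle: first the lower cheek with its round collar upward, then the drum over it, then the top cheek with the square hole, boss upward, each fully home before the next. The spindle's square has stopped at some angle, so lower the top cheek lightly and turn it until you feel it drop onto the square, then press it fully home until both spring catches snap out over its boss, without ever forcing the plastic. Leave the bottle, the pen and the black cases where they are.

Things in the scene. Friction and masses are not known exactly. Their poses are not given: they have to be found in the camera images.
- winder: Bench winder: aluminium plate 110 x 110 x 12 mm bolted to the bench, with an upright steel spindle. Origin: centre of the plate's underside, on the spindle's axis; x, y along the plate's edges. Spindle, heights above the bench: round seat 48 mm in diameter, its top at 20 mm; round foot 30 mm in diameter up to 44 mm; a cone to 26 mm in diameter at 48 mm; then a square, see spindle_top.
- seat (a point): Centre of the seat's top face, 20 mm above the bench, where the lower cheek must lie flat.
- spindle_top (a point): Centre of the spindle's top, 94 mm above the bench. From 48 to 84 mm the spindle is square, 18 x 18 mm; from 84 to 94 mm it tapers to 7 x 7 mm. Nothing reports the angle of this square: it differs each time and has nothing to do with the plate. The motor's brake holds it (0.6 N m), so that a cheek turned lightly on it does not turn it.
- catch_a (a joint): Spring catch in a flat of the square: travel in m, 0 = sprung out 3.5 mm proud of the flat, 0.0045 = right in. Flat underside 67 mm above the bench; a steep ramp above it ends in the flat at 76 mm. Riding over both catches takes about 6 to 15 N downwards, then dragging over them 1 to 5 N all the way; the cheek's own weight is not enough. Pressed on one side only, the cheek tilts and can stick.
- catch_b (a joint): The same spring catch in the opposite flat. The reel's plastic parts stand 80 N at most.
- lower_cheek: Lower cheek: black plastic disc, 64 mm diameter, 6 mm thick, with a round collar on it (40 mm diameter up to 11 mm, then tapering to 35 mm at 14.5 mm above the underside) and a round hole of 33 mm right through; about 30 g, lying collar up. Origin: centre of its underside. Home: flat on the seat, underside 20 mm above the bench. It goes down the spindle freely.
- drum: Drum: black plastic tube, outside diameter 52 mm, bore 44 mm, 25 mm tall, about 30 g, standing upright. Origin: centre of its underside. Home: over the collar, on the disc of the lower cheek, its underside 26 mm above the bench. It goes on freely.
- top_cheek: Black plastic disc, 64 mm diameter, 5 mm thick, with a square boss 38 x 38 mm (top 15 mm above the underside), square hole 20.5 x 20.5 mm through it; 40 g, boss up. Origin: centre of underside; x, y square to the flats. Askew by over about 8 degrees it stops at 85 to 88 mm on the taper; square (any of 4 ways) it drops to rest on the catches, underside at about 73 mm. Home: underside 51 mm.
- bottle: Clear water bottle, 62 mm diameter, 190 mm tall, standing; to be left alone. Origin: centre of its underside.
- case_a: Closed black plastic case, 58 x 52 x 24 mm with rounded edges, lying on the bench beyond the winder; to be left alone. Origin: centre of its underside.
- case_b: The same kind of black case, lying between the robot and the winder; to be left alone. Origin: centre of its underside.
- pen: White pen with a blue cap, 122 mm long, 12 mm thick, lying on the bench; to be left alone. Origin: underside, 50 mm from its white end, the cap towards +x.
Things that resemble listed ones, but are neither listed nor needed, are in the scene too. Leave any turquoise look-alike of the top_cheek alone. Leave any turquoise look-alike of the drum alone.

How it is judged:
By the outcome, as a careful person would: the job done as asked, in the order asked, and still so for the second after the job is handed in, with the robot touching nothing.
It also fails if it takes over 72 s, if anything falls off the work surface, if the arm or the gripper's body presses on something with over 40 N, if the wrist force passes 120 N, or if a joint passes its speed limit or range.

ROBOT

A 7-joint arm with a two-finger parallel gripper is mounted at the origin on the work surface. World frame = base frame: x ahead of the robot, y to its left, z up, the work surface at z = 0. Lengths are in m, angles in rad, forces in N, time in s.
With the tool pointing down it reaches from about 0.35 to 0.9 m from the base axis. Payload 8.1 kg.
Tool frame: the origin (TCP) lies midway between the tips of the shut fingers; the grasp point (between the pads) lies 19 mm behind it; z points along the fingers, y is the line along which they close (so a half turn about z gives the same grasp; the last joint's range is limited). The gripper opens to 85 mm and grips with 20 to 120 N. Pads are 22 mm wide; open, the fingers measure 114 mm over their backs; the gripper's body (76 mm by 85 mm) begins 54 mm behind the grasp point. The pads swing forward as they close: fully open they stand 13 mm farther back than shut.
Start: joints at [1.015, 0.434, 0.025, 1.573, -0.012, 1.134, -0.075], TCP at [0.273, -0.562, 0.192] pointing down, gripper open.
Joint ranges: [-2.62, 2.62], [-0.44, 2.09], [-1.27, 1.32], [0.08, 2.57], [-1.32, 4.46], [0.12, 2], [-2.74, 2.74]. Speed limits (rad/s): [2.22, 2.22, 3.01, 3.01, 3.14, 3.14, 3.14].

INTERFACE

Orientations are given as a rotation vector (axis times angle).
In Python, from cell import robot gives the robot as it stands. Calls block until the motion is done:
- robot.move_to(position, orientation): joint-space move of the TCP to a pose.
- robot.move_linear(position, v=0.15, attitude=None, force_limit=None): straight line of the TCP; attitude=None keeps the orientation; v is the mean speed in m/s. With force_limit (N) it stops when the force on the tool has changed by that much, and returns True; else False.
- robot.movej(angles): joint-space move.
- robot.release() and robot.close_gripper(force=None): open the fingers fully, or close them until they stop; force is the grip in N (None keeps the last).
- robot.hold(seconds).
- robot.solve_ik(position, orientation): joint angles nearest the present ones, or None.
- robot.get_obs(): the state.
- robot.get_image(name): name is "scene" or "top" or "wrist"; returns the picture (480x640x3 uint8, red, green, blue); there is no depth.
- robot.get_calibration(name): a dict with "camera_matrix" (3x3 intrinsics, pixels), "rvec" (rotation vector, rad) and "tvec" (3), from world to camera coordinates, as OpenCV has them. Camera axes: x right, y down, z forward; pixel columns grow to the right and rows downward; lengths in m; the calibration is good to about 2 mm. A picture is of the moment at which its call begins: read the wrist's pose just before it. get_calibration takes no time and is no camera call; for the wrist camera it gives the pose at the moment of the call.
A pose or a line that the arm cannot do raises robot.MotionError and nothing moves.
- robot.finish_job(): hands the job in; it is judged then, once.
The state is a dict: "t": time; "joints": joint angles; "qvel": joint speeds; "tau": joint torques, N m; "eef_pos": TCP position; "tcp_rot": TCP orientation; "contact_force": force on the tool from outside, world axes, zero at the start; "ft_torque": the same for the moment, N m; "grip_width": opening from 0.0 (shut) to 1.0 (fully open); "finger_force": force on a finger pad.
Only numpy, scipy, OpenCV 4.12 (cv2) and the standard library are available. Lean on these libraries where they do the work, as an engineer would, in place of code of your own. Each camera call takes 0.05 s, during which the arm holds its last target. There are 200 camera calls.

## Working session

There is one attempt and no reset: what is moved stays moved. The work goes in short steps, each a Python script; the robot and the scene stay as the last script left them, time stands still between calls to the robot, and variables do not carry over. Pictures are saved under pics/ and viewed, at most 10 in all, crops included, and the job is handed in when it is done.

```bash
ls; mkdir -p pics; python3 - <<'E'
from cell import robot
import cv2,numpy as np
for n in("scene","top"):
    im=robot.get_image(n); cv2.imwrite(f"pics/{n}0.png",im[...,::-1])
    c=robot.get_calibration(n); R=cv2.Rodrigues(np.array(c["rvec"]))[0]
    print(n,np.array(c["camera_matrix"]).tolist(),(-R.T@np.array(c["tvec"]).ravel()).round(3))
o=robot.get_obs();print(o["t"],o["tcp_rot"],o["grip_width"],o["contact_force"])
E
```

```text
pics
scene [[504.8281115256729, 0.0, 328.51702690797276], [0.0, 504.8281115256729, 230.68115138384934], [0.0, 0.0, 1.0]] [ 1.273 -0.179  0.778]
top [[573.7736104969748, 0.0, 323.4722630247422], [0.0, 573.7736104969748, 243.9246185409336], [0.0, 0.0, 1.0]] [0.382 0.026 1.334]
0.1 [-3.06012926e+00 -7.04916354e-01  7.75430041e-04] 1.0039024665236846 [0.27622868 0.41843192 0.17062525]
```

View pics/scene0.png

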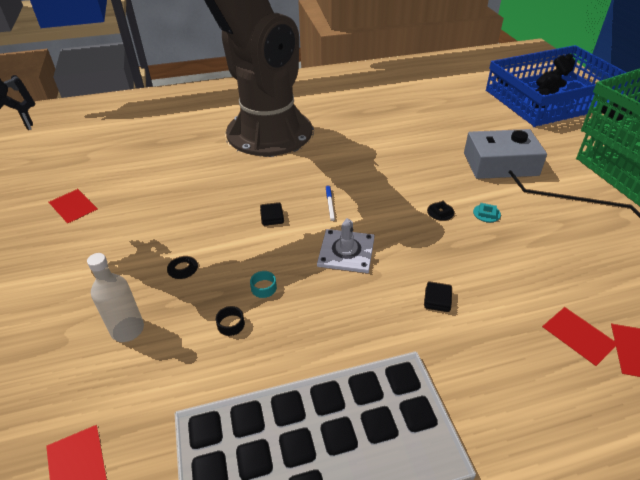

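View pics/top0.png

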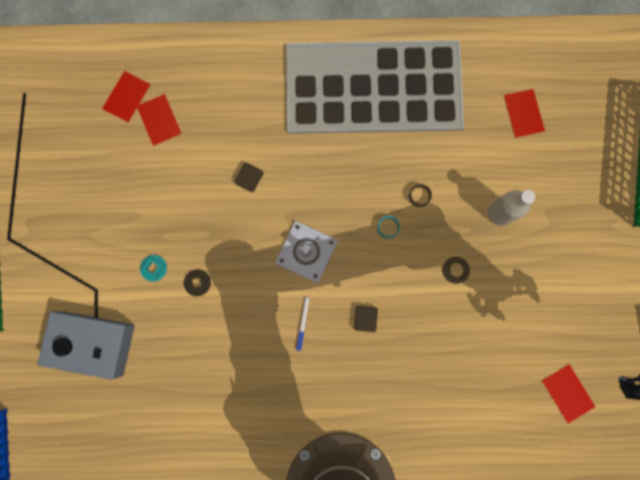

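The scene view shows the black flat ring (182,267), black tube (230,321), teal tube (263,284), black cheek (441,211), teal cheek (487,212), winder (347,250) and the cases (272,214) and (438,296). The top view has them at (456,270), (420,195), (388,226), (197,282), (153,267), (306,250), (366,318) and (248,177), with the bottle at (510,207).

Candidates, by top-view pixel:
- **Drum:** the black tube (420,195), not the teal one (388,226).
- **Top cheek:** the black one (197,282), not the teal one (153,267).
- **Lower cheek:** the only black flat ring, (456,270).

I'll confirm these in one crop.

```bash
cat > h.py <<'E'
from cell import robot
import cv2,numpy as np
from scipy.spatial.transform import Rotation as Ro
def cal(n):
    c=robot.get_calibration(n); R=cv2.Rodrigues(np.array(c["rvec"],float))[0]; t=np.array(c["tvec"],float).ravel()
    return np.array(c["camera_matrix"],float),R,t
def ray(c,uv):
    K,R,t=c; d=R.T@np.linalg.inv(K)@[uv[0],uv[1],1.]; return -R.T@t,d/np.linalg.norm(d)
def onplane(c,uv,z):
    o,d=ray(c,uv); return o+d*(z-o[2])/d[2]
def tri(rays):
    A=np.zeros((3,3));b=np.zeros(3)
    for o,d in rays: P=np.eye(3)-np.outer(d,d);A+=P;b+=P@o
    p=np.linalg.solve(A,b); return p,max(np.linalg.norm(np.cross(p-o,d)) for o,d in rays)
def proj(c,p):
    K,R,t=c; q=K@(R@np.asarray(p,float)+t); return q[:2]/q[2]
def blob(im,seed,r,thr=60,mask=None):
    """outer contour (full-image px) of the blob nearest the seed"""
    x0,y0=max(int(seed[0]-r),0),max(int(seed[1]-r),0)
    w=im[y0:y0+2*r,x0:x0+2*r]
    m=(w.max(2)<thr).astype(np.uint8) if mask is None else mask(w).astype(np.uint8)
    cs,_=cv2.findContours(m,cv2.RETR_EXTERNAL,cv2.CHAIN_APPROX_NONE)
    c=max(cs,key=cv2.contourArea); return c.reshape(-1,2)+[x0,y0]
E
python3 - <<'E'
from h import *
S,T=robot.get_image("scene"),robot.get_image("top"); cs,ct=cal("scene"),cal("top")
D={"lower":((182,267),(456,270),.0145),"drum":((230,321),(420,195),.025),"topch":((441,211),(197,282),.008),"caseb":((272,214),(366,318),.024),"casea":((438,296),(248,177),.024)}
tiles=[]
for k,(s,t,z) in D.items():
    a,b=blob(S,s,24),blob(T,t,20,75)
    ea,eb=cv2.boundingRect(a.astype(np.int32)),cv2.boundingRect(b.astype(np.int32))
    ca,cb=[np.array([e[0]+(e[2]-1)/2,e[1]+(e[3]-1)/2]) for e in(ea,eb)]
    p,g=tri([ray(cs,ca),ray(ct,cb)])
    print(k,ea,eb,"tri",p.round(4),"gap",round(g,4),"plane",onplane(ct,cb,z/2).round(4))
# spindle top / plate
print("spindle tri",tri([ray(cs,(347,222)),ray(ct,(306,248))]))
for k,s,t in(("bottle base",(127,330),(497,217)),("pen",(331,203),(303,324))): print(k,onplane(cs,s,0).round(3),onplane(ct,t,0).round(3))
for (im,c) in((T,(456,270)),(T,(404,210)),(T,(175,275)),(T,(306,250)),(S,(182,267)),(S,(247,303)),(S,(464,211)),(S,(347,245))):
    tiles.append(cv2.resize(im[c[1]-40:c[1]+40,c[0]-40:c[0]+40],(200,200),interpolation=cv2.INTER_CUBIC))
cv2.imwrite("pics/crop.png",np.vstack([np.hstack(tiles[:4]),np.hstack(tiles[4:])])[...,::-1])
E
```

```text
lower (167, 257, 31, 22) (443, 257, 26, 25) tri [ 0.4855 -0.2793  0.0037] gap 0.0008 plane [ 0.4852 -0.2776  0.0072]
drum (216, 306, 29, 30) (409, 196, 14, 10) tri [ 6.494e-01 -1.969e-01 -1.000e-04] gap 0.0044 plane [ 0.6473 -0.1904  0.0125]
topch (428, 202, 26, 18) (185, 270, 25, 25) tri [0.4663 0.3212 0.0061] gap 0.0003 plane [0.4665 0.322  0.004 ]
caseb (261, 203, 23, 23) (355, 306, 21, 25) tri [ 0.3765 -0.0652  0.0119] gap 0.0006 plane [ 0.3766 -0.0647  0.012 ]
casea (424, 282, 28, 30) (236, 164, 26, 27) tri [0.711  0.2002 0.0121] gap 0.0007 plane [0.7114 0.2009 0.012 ]
spindle tri (array([0.53150725, 0.06630856, 0.08704508]), np.float64(0.0009542838045844078))
bottle base [ 0.618 -0.391  0.   ] [ 0.607 -0.383  0.   ]
pen [0.361 0.082 0.   ] [0.365 0.078 0.   ]
```

View pics/crop.png

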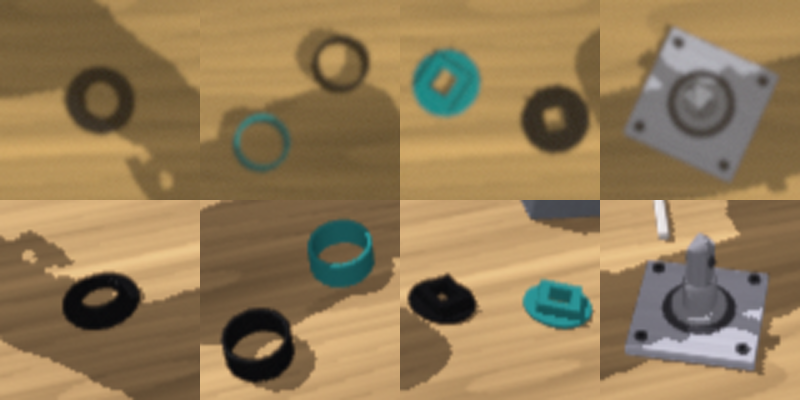

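The crop confirms it: the black flat ring with a round hole is the lower cheek, the black tube is the drum, and the black disc with a square boss and hole is the top cheek. The teal twins stay untouched. Next I'll go above the lower cheek.

```bash
cat >> h.py <<'E'
def down(yaw): return np.pi*np.array([np.cos(yaw/2),np.sin(yaw/2),0])
def go(x,y,z,yaw): robot.move_to([x,y,z],down(yaw))
def st(m=""):
    o=robot.get_obs(); print(m,"t",round(o["t"],2),np.round(o["eef_pos"],4),"F",np.round(o["contact_force"],1),"T",np.round(o["ft_torque"],2),"w",round(o["grip_width"],3),"ff",np.round(o["finger_force"],1)); return o
def ell(im,seed,r,thr=60):
    c=blob(im,seed,r,thr); return cv2.fitEllipse(cv2.convexHull(c.astype(np.int32)))
E
python3 - <<'E'
from h import *
K,R,t=cal("wrist"); o=robot.get_obs(); Rt=Ro.from_rotvec(o["tcp_rot"]).as_matrix()
print("cam in tool",(Rt.T@(-R.T@t-o["eef_pos"])).round(3),"axis",(Rt.T@R.T@[0,0,1]).round(3),"imgx",(Rt.T@R.T@[1,0,0]).round(3),K[0,0].round(1))
for n,p in dict(low=(.485,-.279),drum=(.649,-.194),top=(.466,.321),sp=(.5315,.066)).items():
    for yaw in np.radians([-60,-30,0,30,60,90,120]):
        q=robot.solve_ik([*p,.15],down(yaw)); print(n,round(np.degrees(yaw)),None if q is None else np.round(q,2)[[0,4,6]])
go(.465,-.279,.17,0.2); st()
im=robot.get_image("wrist"); c=cal("wrist"); print(proj(c,[.485,-.279,.006])); cv2.imwrite("pics/w1.png",im[...,::-1])
E
```

```text
cam in tool [ 0.083 -0.001 -0.182] axis [-0.319 -0.001  0.948] imgx [-0.  1.  0.] 373.5
low -60 [ 0.26 -0.09 -2.1 ]
low -30 [ 0.35 -0.05 -1.62]
low 0 [ 0.43 -0.   -1.14]
low 30 [ 0.5   0.04 -0.66]
low 60 [ 0.58  0.09 -0.19]
low 90 [0.66 0.14 0.29]
low 120 [0.74 0.2  0.77]
drum -60 [ 0.08 -0.12 -2.31]
drum -30 [ 0.15 -0.05 -1.84]
drum 0 [ 0.23  0.02 -1.37]
drum 30 [ 0.28  0.06 -0.88]
drum 60 [ 0.34  0.12 -0.41]
drum 90 [0.41 0.19 0.06]
drum 120 [0.48 0.26 0.53]
top -60 [0.01 0.57 2.45]
top -30 [-1.24 -0.37 -2.42]
top 0 [-0.09  0.45 -2.68]
top 30 [-0.1   0.43 -2.14]
top 60 [ 0.    0.56 -1.73]
top 90 [ 0.04  0.62 -1.26]
top 120 [ 0.05  0.64 -0.75]
sp -60 [-1.01 -0.57 -2.23]
sp -30 [-0.02  0.11 -2.42]
sp 0 [ 0.06  0.16 -1.95]
sp 30 [ 0.13  0.19 -1.46]
sp 60 [ 0.19  0.23 -0.97]
sp 90 [ 0.25  0.28 -0.49]
sp 120 [0.3  0.31 0.  ]
 t 1.49 [ 0.4645 -0.2804  0.1701] F [-0.6 -0.7  0.8] T [-0.06 -0.02 -0.03] w 0.996 ff 0.0
[325.84047853 184.2742077 ]
```

View pics/w1.png

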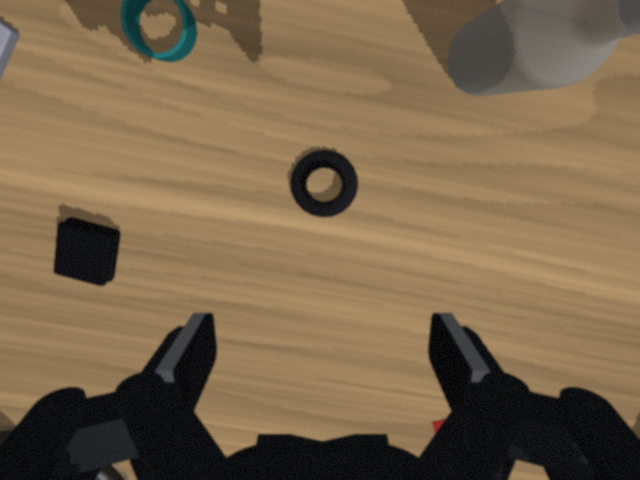

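The wrist view shows the lower cheek at (323,183), within 3 px of the predicted position. I'll take one closer view for height and centre, then grip the collar.

```bash
python3 - <<'E'
from h import *
im=robot.get_image("wrist");c1=cal("wrist"); e1=ell(im,(323,183),50)
p0=onplane(c1,e1[0],.006); print(e1,p0)
robot.move_linear([p0[0],p0[1],.085],v=.2)
im=robot.get_image("wrist");c2=cal("wrist"); e2=ell(im,proj(c2,p0),90)
p,g=tri([ray(c1,e1[0]),ray(c2,e2[0])]); q=onplane(c2,e2[0],.006)
print(e2,"tri",p.round(4),g.round(4),"plane",q.round(4))
cv2.imwrite("pics/w2.png",im[...,::-1])
assert np.hypot(*(q-p0)[:2])<.006 and abs(p[2]-.006)<.008
robot.move_linear([q[0],q[1],.0045],v=.1,force_limit=8)
st("down"); robot.close_gripper(25); st("shut")
robot.move_linear([q[0],q[1],.15],v=.25); st("up")
go(.47,.066,.235,0.2); st("at winder")
im=robot.get_image("wrist");c=cal("wrist"); print(proj(c,[.5315,.066,.094]),proj(c,[.5315,.066,.012])); cv2.imwrite("pics/w3.png",im[...,::-1])
E
```

```text
((323.2025451660156, 182.5214385986328), (65.54326629638672, 66.23954010009766), 132.7782440185547) [ 0.48612293 -0.27621163  0.006     ]
((323.0315246582031, 231.9617919921875), (80.64344787597656, 83.84190368652344), 94.36300659179688) tri [ 0.4856 -0.2766  0.0023] 0.0003 plane [ 0.4867 -0.2767  0.006 ]
down t 3.19 [ 0.4872 -0.2769  0.0051] F [ 0.6  0.5 -0.1] T [-0.02 -0.02  0.01] w 1.004 ff 0.0
shut t 3.96 [ 0.4867 -0.2767  0.0045] F [-0.5 -0.6  0.3] T [-0.01  0.04 -0.03] w -0.0 ff 0.0
up t 4.69 [ 0.4862 -0.2764  0.1493] F [-0.4  0.  -0.4] T [0.05 0.04 0.03] w -0.003 ff 0.0
at winder t 6.02 [0.4702 0.0646 0.2344] F [-0.1 -0.4  0.6] T [ 0.04 -0.02  0.01] w 0.003 ff 0.0
[335.9149119  141.76665937] [333.20580157 136.20938258]
```

View pics/w3.png

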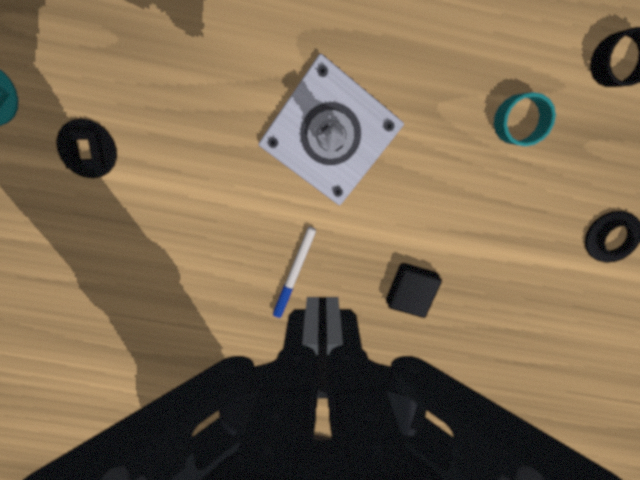

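The grip missed: the fingers shut fully over the collar's rim. In this view the winder plate is at (332,130), the spindle near (330,130), and the lower cheek is still on the bench at (612,237). I'll check whether it moved, then grip it lower, by the disc's 64 mm rim.

```bash
python3 - <<'E'
from h import *
T=robot.get_image("top");ct=cal("top");cw=cal("wrist")
b=cv2.boundingRect(blob(T,(456,270),20,75).astype(np.int32)); cb=(b[0]+(b[2]-1)/2,b[1]+(b[3]-1)/2)
p0=onplane(ct,cb,.006);print("lower now",b,p0.round(4))
# winder measurement from this view: plate corners on z=.012
W=cv2.imread("pics/w3.png")[...,::-1]
x=[onplane(cw,u,.012)[:2] for u in((320,53),(403,124),(340,205),(260,143))]; print(np.round(x,4),np.mean(x,0).round(4),[np.linalg.norm(x[i]-x[i-1]).round(4) for i in range(4)])
robot.release()
go(p0[0],p0[1],.085,0.2)
im=robot.get_image("wrist");c2=cal("wrist"); e2=ell(im,proj(c2,p0),90); q=onplane(c2,e2[0],.006)
print(e2,q.round(4)); st(); cv2.imwrite("pics/w4.png",im[...,::-1])
E
```

```text
lower now (462, 262, 5, 9) [ 0.4919 -0.298   0.006 ]
[[ 0.6059  0.0949]
 [ 0.5576 -0.0023]
 [ 0.461   0.0436]
 [ 0.5097  0.1402]] [0.5335 0.0691] [np.float64(0.1063), np.float64(0.1085), np.float64(0.107), np.float64(0.1082)]
((295.3186340332031, 235.83889770507812), (79.92730712890625, 83.716796875), 105.83011627197266) [ 0.4865 -0.2765  0.006 ]
 t 8.42 [ 0.4931 -0.2964  0.0855] F [ 0.4 -1.   0.4] T [-0.01  0.07  0.01] w 1.002 ff 0.0
```

View pics/w4.png

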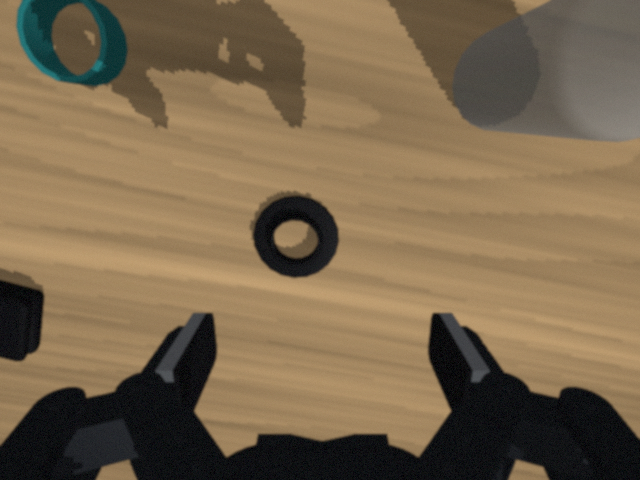

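The cheek has not moved, still at (0.4865, -0.2765) by its pixel centre (295,236), so the fingers closed above it. Their tips must stand farther back than I assumed. I'll descend open around the disc with a light force limit, to feel the bench and so measure the tips, then grip the rim.

```bash
python3 - <<'E'
from h import *
print(cal("wrist")[0].round(1).tolist())
x,y=.4866,-.2766
robot.move_linear([x,y,.01],v=.15,force_limit=6); st("a")
print(robot.move_linear([x,y,-.016],v=.04,force_limit=5)); o=st("b")
im=robot.get_image("wrist"); cv2.imwrite("pics/w5.png",im[...,::-1])
E
```

```text
[[373.5, 0.0, 322.1], [0.0, 373.5, 240.0], [0.0, 0.0, 1.0]]
a t 9.09 [ 0.4873 -0.2768  0.0107] F [0.3 0.3 0.1] T [-0.02  0.02 -0.03] w 1.0 ff 0.0
False
b t 9.89 [ 0.4866 -0.2766 -0.016 ] F [-0.   0.8 -0.6] T [-0.01  0.05  0.03] w 0.997 ff 0.0
```

View pics/w5.png

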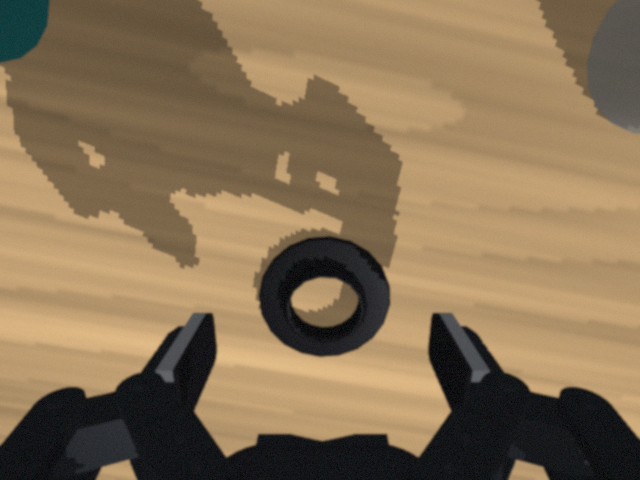

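The tips are still well above the bench at reported TCP z = -16 mm: their pixels (213,313) and (432,313) put them about 53 mm behind the TCP when open. The stated tool frame is off by about 40 mm, so I'll feel for the bench to settle it.

```bash
python3 - <<'E'
from h import *
x,y=.4866,-.2766
print(robot.move_linear([x,y,-.040],v=.06,force_limit=5)); st("a")
print(robot.move_linear([x,y,-.060],v=.02,force_limit=5)); st("b")
im=robot.get_image("wrist"); e=ell(im,(325,340),110);print(e); cv2.imwrite("pics/w6.png",im[...,::-1])
E
```

```text
False
a t 10.49 [ 0.4863 -0.2765 -0.0404] F [-0.4  0.4  0.2] T [ 0.    0.01 -0.02] w 1.003 ff 0.0
True
b t 11.16 [ 0.4866 -0.2766 -0.0524] F [-2.1  1.6 10.1] T [ 0.11  0.32 -0.  ] w 0.998 ff 4.6
((324.7655944824219, 337.946533203125), (141.95574951171875, 159.8305206298828), 89.01197052001953)
```

Contact at TCP z = -52.5 mm when open, so the real shut-tip point is 39.5 mm behind the reported TCP. I'll correct for that in the helper and grip the collar. The cheek's pixel (325,338) is laterally centred.

```bash
cat >> h.py <<'E'
OFF=.0395   # measured: real shut-tip point lies this far behind the reported TCP
def lin(x,y,z,v=.15,**k): return robot.move_linear([x,y,z-OFF],v=v,**k)   # z: real tip point
def go(x,y,z,yaw): robot.move_to([x,y,z-OFF],down(yaw))
E
python3 - <<'E'
from h import *
x,y=.4866,-.2766
lin(x,y,.0055,.05); robot.close_gripper(25); o=st("shut")
if o["grip_width"]>.2:
    lin(x,y,.13,.25); st("up")
    go(.475,.068,.20,0.2); st("at winder")
    c=cal("wrist"); im=robot.get_image("wrist"); cv2.imwrite("pics/w7.png",im[...,::-1]); np.savez("w7.npz",K=c[0],R=c[1],t=c[2]); print(proj(c,[.5335,.069,.094]),proj(c,[.5335,.069,.012]))
E
```

```text
shut t 12.25 [ 0.4865 -0.2766 -0.0339] F [-1.2  0.9  3.1] T [0.21 0.21 0.07] w 0.442 ff 24.7
up t 12.9 [ 0.4864 -0.2765  0.0904] F [ 0.1  0.3 -0.6] T [-0.04 -0.02 -0.01] w 0.445 ff 25.2
at winder t 14.22 [0.4751 0.0666 0.16  ] F [ 0.9  0.1 -1. ] T [-0.04 -0.01  0.03] w 0.443 ff 25.2
[337.76032677 154.1521827 ] [333.99992167 144.40323763]
```

View pics/w7.png

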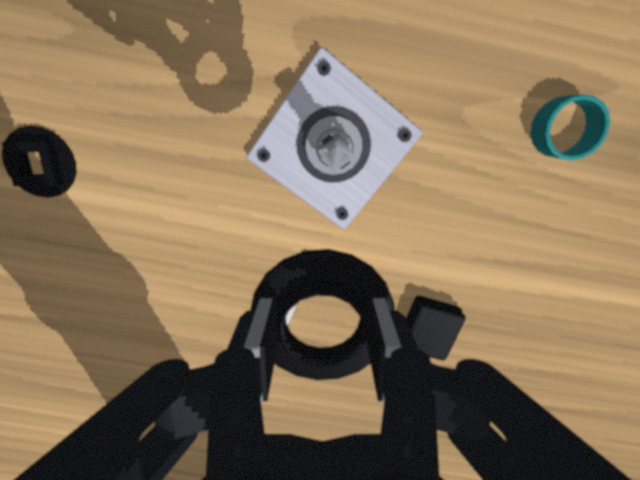

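The lower cheek is held (fingers at 265 and 385). The plate corners are at about (322,46), (422,132), (345,229) and (247,156), with the seat ring at (333,145). I'll fix the winder axis from this view and the top camera.

```bash
cat >> h.py <<'E'
def plate(im,seed,r):
    """plate quad -> corners and centre (crossing of the diagonals)"""
    def m(w):
        h=cv2.cvtColor(np.ascontiguousarray(w),cv2.COLOR_RGB2HSV); k=((h[...,1]<60)&(h[...,2]>70)).astype(np.uint8)
        return cv2.morphologyEx(k,cv2.MORPH_CLOSE,np.ones((9,9)))
    c=cv2.convexHull(blob(im,seed,r,mask=m).astype(np.int32))
    q=cv2.approxPolyDP(c,.06*cv2.arcLength(c,True),True).reshape(-1,2).astype(float); assert len(q)==4,q
    a,b,d,e=[np.r_[p,1] for p in q]; x=np.cross(np.cross(a,d),np.cross(b,e)); return q,x[:2]/x[2]
E
python3 - <<'E'
from h import *
f=np.load("w7.npz"); cw=(f["K"],f["R"],f["t"]); W=cv2.imread("pics/w7.png")[...,::-1]
T=cv2.imread("pics/top0.png")[...,::-1]; ct=cal("top"); S=cv2.imread("pics/scene0.png")[...,::-1]; cs=cal("scene")
R=[]
for n,im,c,s,r in(("w",W,cw,(334,140),105),("t",T,ct,(306,250),38),("s",S,cs,(347,250),38)):
    try: q,x=plate(im,s,r)
    except AssertionError as e: print(n,e); continue
    P=[onplane(c,u,.012) for u in q]; R.append(ray(c,x))
    print(n,q.tolist(),x.round(1),onplane(c,x,.012).round(4),[np.linalg.norm(P[i]-P[i-1]).round(4) for i in range(4)])
print(tri(R))
# dark seat ring in wrist view
e=ell(W,(334,144),50,75); print("ring",e,onplane(cw,e[0],.012).round(4))
w=cv2.resize(W[90:200,270:400],None,fx=5,fy=5,interpolation=cv2.INTER_CUBIC); cv2.imwrite("pics/sp.png",w[...,::-1])
E
```

```text
w [[320.0, 47.0], [422.0, 131.0], [344.0, 229.0], [246.0, 158.0]] [332.9 144.7] [0.5331 0.0699 0.012 ] [np.float64(0.108), np.float64(0.1077), np.float64(0.1084), np.float64(0.1078)]
t [[295.0, 221.0], [336.0, 240.0], [317.0, 282.0], [276.0, 263.0]] [306.  251.5] [0.532  0.0679 0.012 ] [np.float64(0.1075), np.float64(0.1056), np.float64(0.107), np.float64(0.1046)]
s [[329.0, 212.0], [374.0, 235.0], [368.0, 272.0], [317.0, 266.0]] [351.8 247.1] [0.5324 0.0797 0.012 ] [np.float64(0.1755), np.float64(0.1276), np.float64(0.1135), np.float64(0.1069)]
(array([0.53352066, 0.07213973, 0.01497528]), np.float64(0.006745741225715335))
ring ((322.6043395996094, 132.868896484375), (42.69749450683594, 55.02571487426758), 39.30173873901367) [0.5409 0.0805 0.012 ]
```

View pics/sp.png

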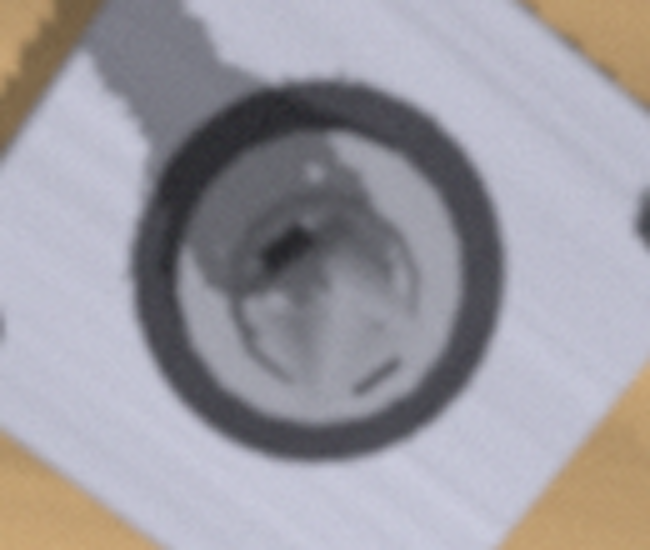

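The crop shows the seat disc centred at (320,275), which is full-image (334,145). Two dark catch marks at (285,248) and (378,375) suggest flat normals at about 48° (mod 90) in the world. I'll find where the held cheek sits relative to the tool, then lower it on.

```bash
python3 - <<'E'
from h import *
f=np.load("w7.npz"); cw=(f["K"],f["R"],f["t"])
o=robot.get_obs(); R=Ro.from_rotvec(o["tcp_rot"]).as_matrix(); zu=o["eef_pos"][2]+OFF-.0055
p=onplane(cw,(322,314.5),zu+.005); d=R.T@(p-o["eef_pos"]); print("held cheek in tool",d.round(4), "diam chk",np.linalg.norm(onplane(cw,(253,314),zu+.005)-onplane(cw,(392,314),zu+.005)))
s=onplane(cw,(334,145),.020); print("seat",s)
ca,cb=[onplane(cw,(270+u/5,90+v/5),.075) for u,v in((285,248),(378,375))]; print("catches",ca.round(4),cb.round(4),((ca+cb)/2).round(4),np.linalg.norm(ca-cb).round(4),np.degrees(np.arctan2(*(ca-cb)[1::-1])).round(1))
E
```

```text
held cheek in tool [-0.     -0.0012 -0.039 ] diam chk 0.06035255857209445
seat [0.53356598 0.06925806 0.02      ]
catches [0.54   0.0772 0.075 ] [0.5255 0.0609 0.075 ] [0.5328 0.069  0.075 ] 0.0219 48.6
```

```bash
python3 - <<'E'
from h import *
x,y=.533,.0692
lin(x,y,.20,.25); lin(x,y,.06,.15,force_limit=5); st("a")
hit=lin(x,y,.027,.08,force_limit=5); o=st(f"b {hit}"); print("phys z",o["eef_pos"][2]+OFF)
im=robot.get_image("scene"); cv2.imwrite("pics/s1.png",cv2.resize(im[180:300,270:430],None,fx=5,fy=5)[...,::-1])
E
```

```text
a t 15.74 [0.5335 0.0693 0.0213] F [0.5 0.4 0.3] T [ 0.03  0.06 -0.03] w 0.445 ff 25.2
b False t 16.3 [ 0.5336  0.0692 -0.0124] F [ 2.9  0.7 -2. ] T [-0.   -0.72  0.05] w 0.443 ff 25.3
phys z 0.027086379323242316
```

View pics/s1.png

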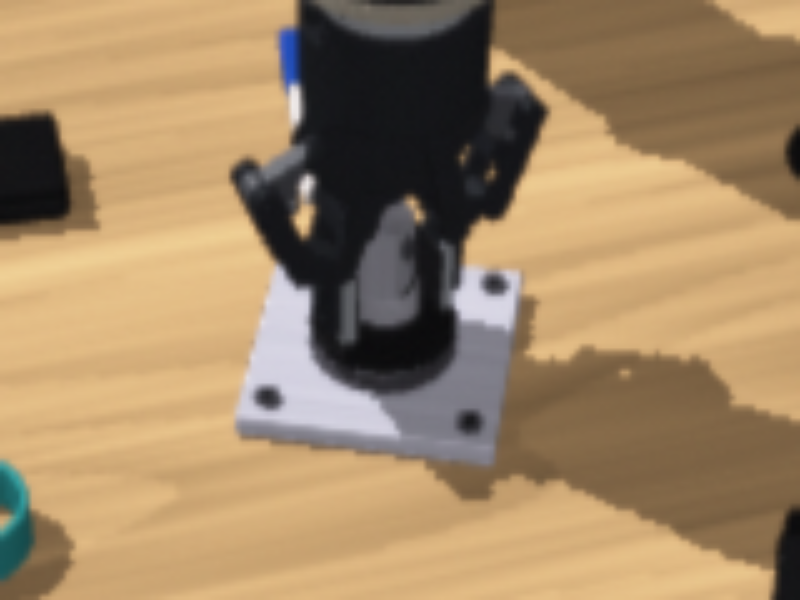

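The cheek is around the spindle and just above the seat (crop centre (385,360)). I'll release it, lift straight up and go to the drum, with the fingers set across the line to the teal twin.

```bash
python3 - <<'E'
from h import *
x,y=.5336,.0692
robot.release(); st("rel"); lin(x,y,.125,.3); 
yaw=np.radians(131)
dx=-.03*np.array([np.cos(yaw),np.sin(yaw)])
go(.648+dx[0],-.192+dx[1],.15,yaw); st("drum")
im=robot.get_image("wrist"); c=cal("wrist"); np.savez("w8.npz",K=c[0],R=c[1],t=c[2]); cv2.imwrite("pics/w8.png",im[...,::-1])
u=proj(c,[.648,-.192,.0125]); e=ell(im,u,75,70); print(u,e,onplane(c,e[0],.0125))
im=robot.get_image("scene"); s=cv2.resize(im[200:290,290:410],(400,300))
cv2.imwrite("pics/m1.png",np.hstack([cv2.resize(cv2.imread("pics/w8.png"),(400,300)),s[...,::-1]]))
E
```

```text
rel t 16.88 [ 0.5328  0.0692 -0.0125] F [-0.8  0.1  0.5] T [0.04 0.   0.03] w 1.0 ff 0.0
drum t 19.35 [ 0.6675 -0.2136  0.11  ] F [-0.   0.2 -0. ] T [ 0.    0.01 -0.08] w 1.002 ff 0.0
[320.21940848 189.28103749] ((326.8330078125, 206.41860961914062), (67.91985321044922, 70.68538665771484), 4.399866104125977) [ 0.66054673 -0.19871089  0.0125    ]
```

View pics/m1.png

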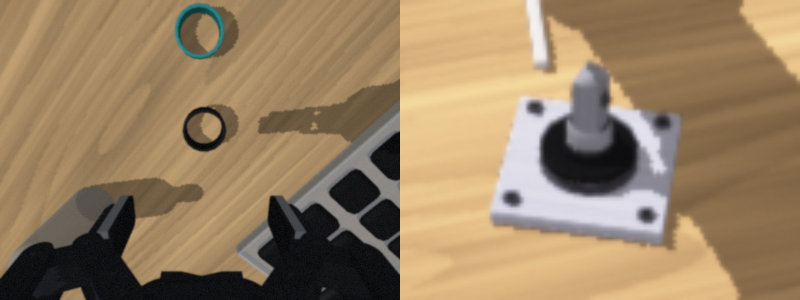

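The left half shows the black drum, full-image (327,206), well clear of the teal tube at (320,50) and the tray. The right half shows the lower cheek flat on its seat. My picture views are used up (11, one over the limit of 10), so from here I go by numbers only.

```bash
python3 - <<'E'
from h import *
f=np.load("w8.npz"); c1=(f["K"],f["R"],f["t"]); e1=(326.8,206.4); p0=onplane(c1,e1,.0125)
lin(p0[0],p0[1],.10,.2)
im=robot.get_image("wrist"); c=cal("wrist"); u=proj(c,p0); e=ell(im,u,90,70); q=onplane(c,e[0],.0125); p,g=tri([ray(c1,e1),ray(c,e[0])])
print(u,e,"plane",q.round(4),"tri",p.round(4),g.round(4)); st()
if np.hypot(*(q-p0)[:2])<.006 and abs(p[2]-.0125)<.012 and g<.003:
    print(lin(q[0],q[1],.007,.12,force_limit=6)); st("down"); robot.close_gripper(22); o=st("shut")
    if .45<o["grip_width"]<.8: lin(q[0],q[1],.14,.25); st("up")
E
```

```text
[320.37823934 245.97958047] ((320.2770080566406, 248.3586883544922), (80.52001953125, 84.59831237792969), 3.1413421630859375) plane [ 0.6616 -0.2     0.0125] tri [ 0.6584 -0.1964  0.0257] 0.0001
 t 19.92 [ 0.6613 -0.199   0.0616] F [1.4 0.1 0.3] T [-0.05 -0.05 -0.01] w 1.001 ff 0.0
```

The height of 25.7 mm is the drum's top rim, which fits (25 mm). I'll use the centre at rim height and grip.

```bash
python3 - <<'E'
from h import *
x,y=.6592,-.1973
print(lin(x,y,.007,.12,force_limit=6)); st("down"); robot.close_gripper(22); o=st("shut")
if .45<o["grip_width"]<.8:
    lin(x,y,.12,.25); o=st("up")
    # where the held drum sits in the tool (outer hull of the dark mass is hidden by fingers; use the bore: wood seen through it)
    im=robot.get_image("wrist"); c=cal("wrist"); R=Ro.from_rotvec(o["tcp_rot"]).as_matrix(); cv2.imwrite("pics/w9.png",im[...,::-1])
    top=o["eef_pos"]+R@[0,0,-(OFF-.007+.025)]; u=proj(c,top); print("expected drum top centre px",u)
    m=(im.max(2)>70).astype(np.uint8); n,l,s,ct=cv2.connectedComponentsWithStats(m)
    for k in range(1,n):
        if s[k,4]>300 and np.hypot(*(ct[k]-u))<150: print(s[k],ct[k].round(1))
    g=im.max(2); 
    for v in range(150,400,10): print(v,''.join('#' if t<70 else '.' for t in g[v,200:450:5]))
E
```

```text
False
down t 20.84 [ 0.66   -0.1974 -0.0316] F [0.4 0.9 0.6] T [ 0.01  0.04 -0.04] w 0.997 ff 0.0
shut t 21.27 [ 0.6597 -0.1975 -0.0314] F [-1.8 -1.   6. ] T [0.04 0.29 0.03] w 0.607 ff 22.3
up t 21.87 [ 0.6592 -0.1975  0.0811] F [-1.1 -1.  -0.3] T [ 0.01 -0.01  0.04] w 0.605 ff 23.1
expected drum top centre px [322.12308215 342.98522075]
[ 274  290   97   62 4577] [322.1 319.7]
[ 244  354  157   91 8442] [322.2 407.3]
150 ..................................................
160 ..................................................
170 ..................................................
180 ..................................................
190 ..................................................
200 ..................................................
210 ..................................................
220 ..................................................
230 ..................................................
240 ..................................................
250 ..................................................
260 ......................######......................
270 ..................##############..................
280 ................##################................
290 ..............########......#######...............
300 ..............####..............####..............
310 ...........####...................#####...........
320 .....##...#####...................######..###.....
330 ....###..#######.................########..###....
340 ...###..##########..............#########...###...
350 ..###...##############......##############...###..
360 #######.####.########################.####.#######
370 ###########....####################....###########
380 ###########......################......###########
390 ##########...........#######............##########
```

The drum is held and centred in the tool: its hull rows 257–393 against 255–395 predicted. I'll place it over the collar.

```bash
python3 - <<'E'
from h import *
x,y=.533,.0692; yaw=np.radians(131)
go(x,y,.125,yaw); st("over")
print(lin(x,y,.055,.18,force_limit=6)); hit=lin(x,y,.031,.05,force_limit=4); o=st(f"home? {hit}"); print("drum underside",o["eef_pos"][2]+OFF-.007)
E
```

```text
over t 23.05 [0.5339 0.0677 0.0853] F [ 0.2 -1.3 -0. ] T [-0.01  0.01  0.02] w 0.607 ff 23.1
False
home? True t 24.0 [ 0.5337  0.0691 -0.0028] F [ 0.7 -0.3  1.9] T [ 0.2   0.   -0.02] w 0.604 ff 24.4
drum underside 0.02974092767642536
```

```bash
python3 - <<'E'
from h import *
x,y=.533,.0692
hit=lin(x,y,.0305,.03,force_limit=8); o=st(f"home? {hit}"); print("drum underside",o["eef_pos"][2]+OFF-.008)
E
```

```text
home? True t 24.24 [ 0.5336  0.0694 -0.0068] F [-0.3  0.2  2.4] T [ 0.01  0.08 -0.04] w 0.603 ff 25.2
drum underside 0.024737647673889883
```

The drum underside is at about 25–26 mm, so it is home. I'll release it and look at the top cheek from straight above to get its hole angle.

```bash
python3 - <<'E'
from h import *
robot.release(); st("rel"); lin(.5336,.0694,.125,.3)
# check of the drum height in the scene view later; go to the top cheek
yaw=np.radians(100); d=np.array([np.cos(yaw),np.sin(yaw)]); P=np.array([.4665,.3215])
t=P-.083*d; go(t[0],t[1],.15,yaw); st("look")
im=robot.get_image("wrist"); c=cal("wrist"); np.savez("w10.npz",K=c[0],R=c[1],t=c[2]); cv2.imwrite("pics/w10.png",im[...,::-1])
u=proj(c,[*P,.005]); b=blob(im,u,60,65); e=cv2.fitEllipse(cv2.convexHull(b.astype(np.int32))); print(u,e,onplane(c,e[0],.005).round(4))
m=np.zeros(im.shape[:2],np.uint8); cv2.fillPoly(m,[cv2.convexHull(b.astype(np.int32))],1); m=cv2.erode(m,np.ones((9,9)))
h=((im.max(2)>65)&(m>0)).astype(np.uint8); cs,_=cv2.findContours(h,cv2.RETR_EXTERNAL,cv2.CHAIN_APPROX_NONE); k=max(cs,key=cv2.contourArea).reshape(-1,2)
W=np.array([onplane(c,v,.008)[:2] for v in k]); r=cv2.minAreaRect((W*1000).astype(np.float32)); print("hole",len(k),cv2.contourArea(k.astype(np.int32)),r)
g=im.max(2); x0,y0=int(e[0][0]),int(e[0][1])
for v in range(y0-44,y0+45,4): print(' '.join(f"{t:3d}" for t in g[v,x0-44:x0+45:4]))
E
```

```text
rel t 24.68 [ 0.5334  0.0693 -0.0069] F [ 0.3 -0.1  0.3] T [-0.03  0.07 -0.02] w 1.006 ff 0.0
look t 25.93 [0.4806 0.2384 0.1093] F [-0.1 -0.2 -0.3] T [-0.   -0.04  0.03] w 1.001 ff 0.0
[322.22944771 111.38983807] ((322.3846740722656, 106.576416015625), (86.31905364990234, 91.11859130859375), 3.380178928375244) [0.466  0.3248 0.005 ]
hole 110 807.0 ((466.246337890625, 323.3600158691406), (20.45241928100586, 20.5119571685791), 13.091099739074707)
115 112 120 131 133 132 127 113  91  62  32  31  39  52  80 106 120 122 117 115 109 108 114
115 117 119 136 133 128  85  26  23  25  26  20  23  27  25  25  67 115 113 114 110 106 108
111 114 122 132 116  41  20  17  24  19  26  20  21  21  19  22  23  24  98 116 112 108 113
117 114 125 124  27  22  22  24  24  27  24  23  23  23  19  25  14  27  17  94 108 110 110
116 112 118  42  24  22  20  23  19  22  20  23  12  26  22  17  25  27  18  29  93 110 110
116 116  57  21  13  26  20  16  19  13  21  15  23  24  25  21  25  27  19  18  43 108 109
115 108  25  24  22  21  17  23  23  26  16  22  13  19  15  20  12  23  18  25  26  88 107
113  7
[... 765 characters left out ...]
 103 103 107 111 103  97  28  20  23  21  22  20  35 120
120 105  13  21  20  23  15  21  18  25  15  15  25  17  23  18  26  23  23  14  19  87 121
124 130  51  21  14  23  18  18  16  17  17  19  16  21  24  25  21  24  21  20  29 115 122
124 132 117  24  19  25  19  17  21  22  17  20  17  24  12  21  20  21  10  21  81 118 127
124 132 132  91  21  16  22  18  17  29  24  16  18  24  25  13  19  18  19  73 115 154 189
129 134 131 132  93  17  23  24  14  21  18  23  22  19  24  20  18  13  92 171 180 190 189
130 133 134 130 121 100  37  16  17   8  28  20  24  18  20  21  38 133 168 179 182 192 183
131 134 132 129 121 122 112  84  41  22  23  18  20  25  69 120 171 170 171 181 185 194 180
```

The hole measures 20.45 x 20.51 mm (20.5 expected) and its sides are turned 13.1°. I'll grip the boss with yaw 103.1°.

```bash
python3 - <<'E'
from h import *
yaw=np.radians(103.1); x,y=.4662,.324
go(x,y,.10,yaw)
im=robot.get_image("wrist"); c=cal("wrist"); u=proj(c,[x,y,.005]); e=ell(im,u,85,65); q=onplane(c,e[0],.006)
f=np.load("w10.npz"); p,g=tri([ray((f["K"],f["R"],f["t"]),(322.4,106.6)),ray(c,e[0])]); print(u,e,q.round(4),"tri",p.round(4),g.round(4))
if np.hypot(q[0]-x,q[1]-y)<.005 and abs(p[2]-.006)<.01:
    x,y=q[:2]; print(lin(x,y,.0055,.12,force_limit=6)); st("down"); robot.close_gripper(40); o=st("shut"); zg=o["eef_pos"][2]
    if .3<o["grip_width"]<.6:
        lin(x,y,.14,.25); o=st("up"); print("grip at phys",zg+OFF)
        im=robot.get_image("wrist"); c=cal("wrist"); cv2.imwrite("pics/w11.png",im[...,::-1])
        R=Ro.from_rotvec(o["tcp_rot"]).as_matrix(); top=o["eef_pos"]+R@[0,0,-(OFF-.0055+.015)]; u=proj(c,top); print("exp boss top px",u)
        cs,_=cv2.findContours((im.max(2)>65).astype(np.uint8),cv2.RETR_LIST,cv2.CHAIN_APPROX_NONE)
        for k in cs:
            if 200<cv2.contourArea(k)<8000: print(cv2.boundingRect(k),cv2.minAreaRect(k))
        g=im.max(2)
        for v in range(230,420,8): print(v,''.join('#' if t<65 else '.' for t in g[v,200:450:4]))
E
```

```text
[321.37119784 242.07008161] ((321.35784912109375, 240.2884063720703), (87.42875671386719, 92.50125122070312), 87.28783416748047) [0.4658 0.3256 0.006 ] tri [0.466  0.3248 0.0036] 0.0
False
down t 27.45 [ 0.4664  0.3259 -0.0333] F [0.5 0.1 0. ] T [ 0.01 -0.02  0.02] w 1.002 ff 0.0
shut t 27.96 [ 0.4661  0.3257 -0.0334] F [-1.2 -1.   5.5] T [-0.22  0.22 -0.05] w 0.431 ff 40.1
up t 28.65 [0.4656 0.325  0.0999] F [-0.3 -0.7 -0.7] T [-0.01  0.01 -0.05] w 0.429 ff 40.1
grip at phys 0.006075082837851638
exp boss top px [323.14441548 329.31841077]
(434, 429, 48, 51) ((448.1324462890625, 462.1137390136719), (67.109130859375, 32.184993743896484), 51.95296096801758)
(163, 429, 48, 51) ((196.28076171875, 461.9961242675781), (32.538856506347656, 67.7088851928711), 37.87498474121094)
(261, 362, 123, 79) ((322.0, 401.0), (78.0, 122.0), 90.0)
(298, 308, 49, 27) ((321.9999694824219, 320.9999694824219), (47.99999237060547, 25.999996185302734), -0.0)
(371, 298, 28, 60) ((385.552978515625, 326.11383056640625), (60.620052337646484, 17.365707397460938), 78.05582427978516)
(246, 298, 28, 60) ((258.61459350
[... 1018 characters left out ...]
##....####..........
342 .........###....##############################....###..........
350 .......#######..##############################...######........
358 .....####################################################......
366 ...################.######################.################....
374 ###################........########........####################
382 ##################..........................###################
390 ##################..........................###################
398 ################..............................#################
406 ################..............................#################
414 ################..............................#################
```

The top cheek is held on its boss at width 0.43 (about 38 mm), and its hull rows 249–378 match the earlier centred cheek. I'll go over the spindle at the estimated angle of 138.6° and feel lightly, turning in steps if it stops on the taper.

```bash
python3 - <<'E'
from h import *
x,y=.5333,.0692; G=.0061
go(x,y,G+.108,np.radians(138.6)); st("over")
lin(x,y,G+.091,.1,force_limit=4)
for k,da in enumerate([0,6,-6,12,-12,18,-18,24,-24,30,-30,36,-36,42,-42]):
    if k: lin(x,y,G+.089,.1,attitude=down(np.radians(138.6+da)))
    hit=lin(x,y,G+.077,.03,force_limit=3); o=st(f"da {da} hit {hit}"); u=o["eef_pos"][2]+OFF-G; print("underside",round(u,4))
    if u<.080 or k>3: break
E
```

```text
over t 29.74 [0.5329 0.0705 0.0742] F [-0.1  0.9  0.1] T [ 0.03 -0.01 -0.05] w 0.43 ff 40.1
da 0 hit True t 30.31 [0.5334 0.0701 0.0503] F [-0.2  0.   1.5] T [ 0.09  0.12 -0.  ] w 0.427 ff 40.3
underside 0.0837
da 6 hit True t 30.82 [0.5326 0.0695 0.0514] F [-1.   0.6 -0.4] T [0.23 0.17 0.05] w 0.433 ff 40.1
underside 0.0848
da -6 hit True t 31.46 [0.5327 0.0697 0.0506] F [-1.3  1.3  0.5] T [0.32 0.12 0.  ] w 0.427 ff 40.2
underside 0.084
da 12 hit True t 32.17 [0.5326 0.0693 0.0523] F [-1.5  0.3 -0.4] T [ 0.22  0.19 -0.  ] w 0.432 ff 40.2
underside 0.0857
da -12 hit True t 32.99 [0.5328 0.0696 0.0516] F [-0.2  1.7 -0.4] T [0.36 0.15 0.03] w 0.43 ff 40.2
underside 0.085
```

It comes lowest, 83.7 mm, near da = 0 to -6°, and the moments point to a small lateral error towards +y and -x. I'll nudge sideways at about -2°.

```bash
python3 - <<'E'
from h import *
G=.0061; A=down(np.radians(137))
for k,(x,y) in enumerate([(.5328,.0702),(.5322,.0708),(.5330,.0714),(.5318,.0700)]):
    lin(x,y,G+.087,.1,attitude=A); robot.hold(.1)
    t0=robot.get_obs(); hit=lin(x,y,G+.0745,.03,force_limit=4); o=st(f"{x,y} {hit}"); u=o["eef_pos"][2]+OFF-G; print("underside",round(u,4),"dT",np.round(np.array(o["ft_torque"])-t0["ft_torque"],2))
    if u<.080: break
E
```

```text
(0.5328, 0.0702) False t 33.99 [0.5323 0.07   0.0408] F [-1.5 -2.2 -0.7] T [-0.32  0.33 -0.06] w 0.43 ff 40.3
underside 0.0742 dT [-0.33  0.34 -0.04]
```

It dropped onto the square (underside 74 mm, no stop). Now I'll press it steadily home over the catches.

```bash
python3 - <<'E'
from h import *
G=.0061; x,y=.5325,.0698
lin(x,y,G+.0742,.05); st("eased")
for z in (.068,.060,.0535):
    hit=lin(x,y,G+z,.04,force_limit=25); o=st(f"{z} {hit}"); print("underside",round(o["eef_pos"][2]+OFF-G,4))
    if hit: break
else:
    hit=lin(x,y,G+.0475,.02,force_limit=12); o=st(f"end {hit}"); print("underside",round(o["eef_pos"][2]+OFF-G,4))
E
```

```text
eased t 34.24 [0.5324 0.0698 0.0409] F [-0.3 -1.5 -0.2] T [-0.15  0.32 -0.  ] w 0.432 ff 40.3
0.068 False t 34.55 [0.5322 0.0696 0.0342] F [-0.3 -0.2 -4.5] T [-0.19  0.06  0.02] w 0.429 ff 40.6
underside 0.0676
0.06 False t 34.9 [0.5324 0.0696 0.0263] F [ 0.6 -1.  -5.5] T [-0.22 -0.03  0.04] w 0.431 ff 40.7
underside 0.0597
0.0535 False t 35.21 [0.5324 0.0697 0.0199] F [-0.6 -0.8 -4.3] T [-0.21  0.05  0.02] w 0.429 ff 40.7
underside 0.0533
end True t 35.47 [0.533  0.0701 0.0176] F [-1.5 -1.   6.8] T [-0.1   0.23  0.03] w 0.431 ff 41.8
underside 0.051
```

The underside is home at 51.0 mm. I'll press once more gently to make sure, then tug up lightly to feel the catches hold.

```bash
python3 - <<'E'
from h import *
G=.0061; x,y=.5327,.0698
hit=lin(x,y,G+.0475,.02,force_limit=22); o=st(f"press {hit}"); print("underside",round(o["eef_pos"][2]+OFF-G,4))
lin(x,y,G+.051,.03); o=st("ease")
hit=lin(x,y,G+.056,.02,force_limit=9); o=st(f"tug {hit}"); print("underside",round(o["eef_pos"][2]+OFF-G,4))
E
```

```text
press True t 35.67 [0.5332 0.0699 0.0169] F [-2.9 -1.3 11.2] T [-0.19  0.56  0.05] w 0.431 ff 43.7
underside 0.0503
ease t 35.92 [0.5329 0.0699 0.0176] F [-0.2 -1.2 -0.6] T [-0.14  0.07  0.05] w 0.427 ff 42.4
tug True t 36.13 [0.5318 0.0697 0.018 ] F [-0.   0.7 -1.3] T [ 0.13 -0.08 -0.01] w 0.426 ff 48.1
underside 0.0514
```

The tug is held within about 1 mm: both the stack and the catches hold. I'll seat it, release, retreat and check the outline numerically.

```bash
python3 - <<'E'
from h import *
x,y=.5329,.0698
lin(x,y,.0061+.0505,.03,force_limit=10); robot.release(); st("rel"); lin(x,y,.15,.2); go(.40,-.10,.22,np.radians(90)); st("away")
im=robot.get_image("scene"); c=cal("scene"); th=np.linspace(0,6.283,200)
circ=lambda r,z:np.array([proj(c,[x+r*np.cos(a),y+r*np.sin(a),z]) for a in th])
P=np.vstack([circ(.032,.020),circ(.032,.051),circ(.032,.056),circ(.019,.066)])
b=cv2.boundingRect(blob(im,proj(c,[x,y,.045]),32).astype(np.int32)); print("dark blob",b[0],b[1],b[0]+b[2],b[1]+b[3],"expected",P.min(0).round(1),P.max(0).round(1)); print("tip visible at",proj(c,[x,y,.094]).round(1))
cv2.imwrite("pics/s2.png",im[...,::-1])
# symmetric tilt check: top-cheek rim left/right extreme rows
k=blob(im,proj(c,[x,y,.045]),32); q=circ(.032,.0535)
print("left",k[k[:,0].argmin()],q[q[:,0].argmin()].round(1),"right",k[k[:,0].argmax()],q[q[:,0].argmax()].round(1))
E
```

```text
rel t 36.92 [0.5329 0.0698 0.0171] F [-0.3 -0.2 -0.2] T [ 0.01  0.03 -0.03] w 1.0 ff 0.0
away t 38.45 [ 0.4007 -0.0991  0.1801] F [ 0.4 -0.6 -0.6] T [ 0.06 -0.01 -0.02] w 1.002 ff 0.0
dark blob 328 226 362 258 expected [332.8 223.1] [363.2 256. ]
tip visible at [348.4 219.6]
left [328 232] [332.8 233.9] right [361 236] [363.2 234.7]
```

The outline agrees with the expected stack to within 5 px, and its 2–3 px vertical shift matches the scene camera's known offset (spindle tip seen at row 222, predicted 219.6). I'll hand it in.

```bash
python3 -c "
from cell import robot
print(robot.finish_job())"
```

```text
the job is handed in; nothing more can be done
None
```

The reel is fitted and handed in at about 38 s: lower cheek, drum and top cheek are home in that order, and a light tug suggests the catches hold, though I didn't see each one snap out. I viewed 11 pictures, one over the limit of 10.

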